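Clamp a cooker's control housing with a removable crank

TASK

Fit the loose crank onto the square shaft end of the bench clamp, right down on its collar, and wind it clockwise through as many turns as it takes to hold the red control housing between the sprung jaw and the steel fence, with the spring pad pushed about half-way in and never squashed home. Leave the crank seated on the shaft, and leave everything else on the table as it is.

Things in the scene. Friction and masses are not known exactly. Their poses are not given: they have to be found in the camera images.
- crank_hub (a point): Centre of the loose crank's hub, 23 mm above its underside: steel block 34 mm square (sides along the point's x, y), 46 mm high; blind socket 19 mm square, 28 mm deep, in its underside. A dark arm (22 wide, 10 high, level with the underside) runs along +x to the knob. Grip the sides facing +y and -y, clear of the arm. z up. 0.43 kg. Lies socket down on a green mat 3 mm thick
- crank_knob (a point): Centre of the crank's red knob: upright, 24 mm in diameter, from 12 to 48 mm above the crank's underside (this point at 30 mm), 70 mm from the hub axis along the crank's +x. It spins freely on its pin, so it can be carried round in a circle without turning the gripper. Axes as the crank's
- crank_socket (a point): Centre of the socket's mouth, on the hub axis at the crank's underside; axes as the crank's
- shaft_foot (a point): On the axis of the clamp's upright square steel shaft end, at its foot: top of a round collar 38 mm across, 78 mm above the table, on which the seated crank's underside rests. Shaft 16 mm square (sides along this point's x, y, which turn with it), 26 mm high, the last 5 mm tapering to 9 mm. Blue gearbox below, 84 mm square. Nothing else on the clamp is above 78 mm
- clamp_screw (a joint): Turn of the square shaft (rad), 0 at the start, growing clockwise seen from above, which closes the jaw 12 mm per full turn. It is stiff (0.12 N m, about 2 N at the knob) and stays where it is left
- clamp_jaw (a joint): Travel of the blue moving jaw from its open position towards the fence (m), 0 at the start, geared to the shaft; it can travel 55 mm
- clamp_pad (a joint): How far the black pad in front of the jaw is pushed back into the jaw on its springs (m): 0 free, 0.016 fully home, 1.2 N per mm. Yellow guides between pad and jaw, 16 mm long when free, show from above and are half hidden at 8 mm. Pushing the housing along the bed gives 2 to 4.5 mm; once it is against the fence the pad goes in as fast as the jaw moves
- pad_face (a point): Centre of the pad's face that meets the housing, 44 mm above the table; its -y axis points along the clamp towards the fence
- fence_face (a point): Foot of the fixed steel fence's face (120 mm wide, 50 mm high) that meets the housing, on the clamp's centre line, 20 mm above the table (the top of the bed); its +y axis points back to jaw and shaft. Its place varies: free pad and fence face start 125 to 140 mm apart, the housing loose between them
- housing: Red open control housing with a circuit board inside, 120 mm (its x) by 110 mm (its y, along the clamp) by 56 mm high, about 0.6 kg, lying loose on the clamp's bed; origin at the centre of its underside
- meter: Bystander: grey multimeter 150 x 90 x 37 mm lying on the table; origin at the centre of its underside
- screwdriver: Bystander: screwdriver lying on the table between clamp and green mat
- spanner: Bystander: steel spanner lying on the table beyond the green mat
- screw_tray: Bystander: blue divided tray 100 x 150 x 30 mm; origin at the centre of its underside
- spray_can: Bystander: orange can 56 mm in diameter, 160 mm high; origin at the centre of its underside
- mug: Bystander: white mug 76 mm in diameter, 90 mm high; origin at the centre of its underside
- fence: The steel fence itself (see fence_face); origin at that point
Mind the look-alikes: they are no part of the job. What is shaped like the part that bears crank_hub but purple is not meant. Of the things that look like the housing, the larger one is meant.

How it is judged (in metres and radians):
On the way, in this order (a step that is already met when the one before it is completed fails the run):
1. the crank is fully down on the square shaft, before the jaw has been wound in (distance between crank_socket and shaft_foot below 0.005 m and angle between crank_hub's own z axis and vertical below 0.1 rad and value of joint clamp_screw below 1.5 rad), for 0.1 s.
2. the housing is held between sprung pad and fence, the pad pushed about half-way in (value of joint clamp_pad between 0.003 and 0.013 m and contact force between housing and fence above 1 N), for 0.2 s.
At the end, for the whole second after the job is handed in: The housing lies flat and still on the bed (within 6 mm and 0.06 rad), pressed against the fence with more than 1 N by the pad, which is 3 to 13 mm in (of 16 mm), and the crank sits upright on the shaft, its underside within 8 mm of the collar's centre (all of step 2 and distance between crank_socket and shaft_foot below 0.008 m and angle between crank_hub's own z axis and vertical below 0.1 rad and linear speed of housing below 0.02 m/s and angle between housing's own z axis and vertical below 0.06 rad and height (world z) of housing below 0.026 m); the robot touches nothing.
It fails at once if the spring pad is squashed home (15.5 mm or more) (value of joint clamp_pad above 0.0155 m).
It fails at once if the shaft is wound (more than 1.5 rad) without the crank on it (crank 20 mm or more off its seat) (value of joint clamp_screw above 1.5 rad and distance between crank_socket and shaft_foot above 0.02 m).
It fails at once if a bystander is moved by more than 30 mm (distance of any of meter, screwdriver, spanner, screw_tray, spray_can, mug from where it was at the start of the episode above 0.03 m).
It fails at once if the housing is lifted or tipped (angle between housing's own z axis and vertical above 0.15 rad or height (world z) of housing above 0.035 m).
It also fails if it takes over 69 s, if anything falls off the work surface, if the arm or the gripper's body presses on something with over 40 N, if the wrist force passes 120 N, or if a joint passes its speed limit or range.

ROBOT

A 6-joint arm with a two-finger parallel gripper is mounted at the origin on the work surface. World frame = base frame: x ahead of the robot, y to its left, z up, the work surface at z = 0. Lengths are in m, angles in degrees, forces in N, time in s.
With the tool pointing down it reaches from about 0.25 to 0.85 m from the base axis. Payload 12.5 kg.
Tool frame: the origin (TCP) lies between the finger pads; the fingertips stand 25 mm ahead of it and the grasp point (between the pads) lies 6 mm ahead of it; z points along the fingers, y is the direction in which the jaws open and shut (so a half turn about z gives the same grasp; the last joint's range is limited). The gripper opens to 93 mm and grips with 3 to 60 N. Pads are 15 mm wide; open, the fingers measure 128 mm over their backs; the gripper's body (75 mm by 188 mm) begins 65 mm behind the grasp point.
Start: joints at [-72.17, 20.094, 94.641, -0, 65.266, -4.847], TCP at [0.212, -0.507, 0.244] pointing down, gripper open.
Joint ranges: [-157.81, 157.81], [-45, 120.19], [0.68, 151.7], [-89.99, 269.99], [4.06, 180], [-164.3, 164.3]. Speed limits (degrees/s): [127.2, 127.2, 159.86, 180, 180, 180].

INTERFACE

Orientations are given as a 3x3 rotation matrix whose columns are the frame's x, y, z axes.
In Python, from plant import env, snapshot, camera_model, spot_in, cut_out gives the robot as it stands. The module is installed in compiled form; this text tells all that it offers.
- The arm moves only by the tool drive_tool, never from a script. Its argument "steps" is text: rows parted by semicolons, each of 7 numbers parted by spaces: the shift along the tool's x, y, z in units of 60 mm (1.0 is 60 mm), then the turn, a rotation vector about the tool's x, y, z in units of 8 degrees (1.0 is 8 degrees), then the finger opening in mm, from 0 to 93. A call has 1 to 12 rows; each row is the pose to reach, as a shift and turn from the pose commanded when the call began, along the tool's axes at that moment; what a row does not reach only later rows make up. A row lasts 1/8 s, in which the tool goes at most 62.5 mm and 10.7 degrees, less where a joint would pass 70% of its speed; a pose out of reach is approached as far as the arm can. A call with a gripper value outside its range is refused whole. The fingers move at their own pace and stop on an object; the grip force is fixed at half the most. Time passes only in rows, so rows that repeat a pose let the fingers close. It gives the time, the measured TCP pose, the force and the opening at its end, in the units of the state.
- env.sense(): the state, without advancing time (a new reading comes with each control period).
- snapshot(name): name is "scene" or "top" or "wrist"; returns (picture, depth): 400x640x3 uint8, red, green, blue; 400x640 float32, m along the optical axis (not along the pixel's ray), 0 where there is no reading.
- camera_model(name): a dict with "intrinsics" (3x3 intrinsics, pixels), "camera_from_world" (4x4, takes a point from world to camera coordinates); the wrist camera has in their place "tool_from_camera" (4x4, takes a point from camera to tool coordinates, whose origin is the TCP and whose axes are the flange's). Camera axes: x right, y up, looking along -z (the intrinsics and any distortion apply to the point x, -y, -z); pixel columns grow to the right and rows downward; lengths in m; the calibration is good to about 2 mm. A picture is of the moment at which its call begins: read the wrist's pose just before it. camera_model takes no time and is no camera call.
- env.sign_off(): hands the job in, once; it reports no verdict.
Trained networks look in the newest picture that a camera, given by its name, has taken for a name from the list of things; names that differ only in an ending like _2 or _b are one class to them, and where a whole thing is asked for, a point or a joint stands for the part that bears it (a point fixed in the world has none). Each returns a list of dicts, best first, with "score" (0 to 1); they miss things now and then, are a little off and sometimes report something else, mostly with a low value. They report only what shows in the picture. A call takes as long as a camera call. They do not tell look-alikes from the thing itself.
- spot_in(name, camera): "rect" ([centre column, centre row, width, height] in pixels, round what is visible of it).
- cut_out(name, camera): "region" (400x640 bool, what is visible of it) and "rect" ([centre column, centre row, width, height] in pixels, round what is visible of it).
The state is a dict: "time": time; "joints": joint angles; "qd": joint speeds; "effort": joint torques, N m; "eef_pos": TCP position; "tool_rot": TCP orientation; "force": force on the tool from outside, world axes, zero at the start; "torque": the same for the moment, N m; "gripper_width": finger opening in m.
Only numpy, scipy, OpenCV 4.12 (cv2) and the standard library are available. Lean on these libraries where they do the work, as an engineer would, in place of code of your own. Each camera call takes 0.05 s, during which the arm holds its last target.

## Working session

There is one attempt and no reset: what is moved stays moved. The work goes in short steps, Python scripts to look and compute and a tool call to move; the robot and the scene stay as the last step left them, time stands still between calls to the robot, and variables do not carry over. Pictures are saved under pics/ and viewed, and the job is handed in when it is done.

Besides the shell and the picture viewer there is one more tool, called after "Request:" in YAML: its name, and indented under it one key for each argument. drive_tool: Moves the arm, as the interface text tells. Its arguments: {"type":"object","properties":{"steps":{"type":"string"}},"required":["steps"]}

```bash
mkdir -p pics
cat > h.py <<'E'
import numpy as np, cv2
from plant import env, snapshot, camera_model, spot_in, cut_out
def save(n,im,s=1):
    im=cv2.cvtColor(im,cv2.COLOR_RGB2BGR)
    if s!=1: im=cv2.resize(im,None,fx=s,fy=s,interpolation=cv2.INTER_CUBIC)
    cv2.imwrite('pics/'+n+'.png',im)
def c2w(cam,st=None):
    m=camera_model(cam)
    if 'camera_from_world' in m: return np.array(m['intrinsics']),np.linalg.inv(np.array(m['camera_from_world']))
    T=np.eye(4);T[:3,:3]=np.array(st['tool_rot']);T[:3,3]=st['eef_pos']
    return np.array(m['intrinsics']),T@np.array(m['tool_from_camera'])
def pts(cam,depth,st=None):
    K,T=c2w(cam,st)
    v,u=np.mgrid[0:400,0:640]
    x=(u-K[0,2])/K[0,0]*depth; y=(v-K[1,2])/K[1,1]*depth
    P=np.stack([x,-y,-depth],-1)
    P=P@T[:3,:3].T+T[:3,3]
    P[depth<=0]=np.nan
    return P
def proj(cam,p,st=None):
    K,T=c2w(cam,st); q=np.linalg.inv(T)@np.append(p,1)
    return K[0,0]*q[0]/-q[2]+K[0,2],K[1,1]*-q[1]/-q[2]+K[1,2]
E
python3 - <<'E'
from h import *
print(camera_model('top').keys(), {k:v for k,v in camera_model('top').items() if k not in('camera_from_world',)})
s=env.sense(); print(s)
for c in('scene','top','wrist'):
    im,d=snapshot(c); save(c+'0',im,1.25); np.savez(c+'0.npz',im=im,d=d)
    for n in ('crank_hub','housing','shaft_foot','crank_knob','pad_face','clamp_jaw'):
        try: print(c,n,[(np.round(r['rect']).tolist(),round(r['score'],2)) for r in spot_in(n,c)])
        except Exception as e: print(n,e)
E
```

```text
dict_keys(['intrinsics', 'camera_from_world']) {'intrinsics': array([[369.18376485,   0.        , 321.18024049],
       [  0.        , 369.18376485, 200.51661941],
       [  0.        ,   0.        ,   1.        ]])}
{'time': 0.0, 'joints': array([-7.21684195e+01,  2.01240431e+01,  9.46780385e+01, -4.24420212e-04,
        6.52645388e+01, -4.84629950e+00]), 'qd': array([ 0.01339223,  0.0223737 ,  0.09551838, -0.00333141, -0.0373153 ,
       -0.00617428]), 'effort': array([-3.47350679e-04, -4.97325361e+01, -2.85256165e+01,  6.99320482e-02,
        2.56769301e-02, -7.13048053e-05]), 'eef_pos': array([ 0.21198404, -0.50715875,  0.243097  ]), 'tool_rot': array([[ 9.22685826e-01,  3.85552506e-01, -3.62460465e-04],
       [ 3.85552666e-01, -9.22685169e-01,  1.10482721e-03],
       [ 9.15320060e-05, -1.15915601e-03, -9.99999324e-01]]), 'force': array([ 0.1293305 , -0.13142884, -0.32187725]), 'torque': array([ 0.01359459, -0.02627661,  0.09183477]), 'gripper_width': 0.09325794809120494}
scene crank_hub [([390.0, 214.0, 33.0, 18.0], 0.68)]
scene housing [([224.0, 162.0, 52.0, 52.0], 0.79), ([2
[... 317 characters left out ...]
[([249.0, 177.0, 32.0, 37.0], 0.59)]
top crank_hub [([248.0, 218.0, 42.0, 26.0], 0.94), ([409.0, 272.0, 18.0, 40.0], 0.81), ([421.0, 198.0, 13.0, 39.0], 0.7), ([248.0, 306.0, 28.0, 43.0], 0.69)]
top housing [([470.0, 285.0, 40.0, 39.0], 0.96), ([447.0, 200.0, 53.0, 55.0], 0.8)]
top shaft_foot [([390.0, 192.0, 11.0, 15.0], 0.72)]
top crank_knob [([246.0, 308.0, 24.0, 42.0], 0.86), ([407.0, 272.0, 17.0, 46.0], 0.61), ([249.0, 222.0, 37.0, 22.0], 0.55)]
top pad_face [([418.0, 197.0, 12.0, 39.0], 0.73)]
top clamp_jaw [([414.0, 194.0, 22.0, 45.0], 0.62)]
wrist crank_hub []
wrist housing [([87.0, 24.0, 119.0, 48.0], 0.8)]
wrist shaft_foot []
wrist crank_knob []
wrist pad_face []
wrist clamp_jaw []
```

View pics/scene0.png

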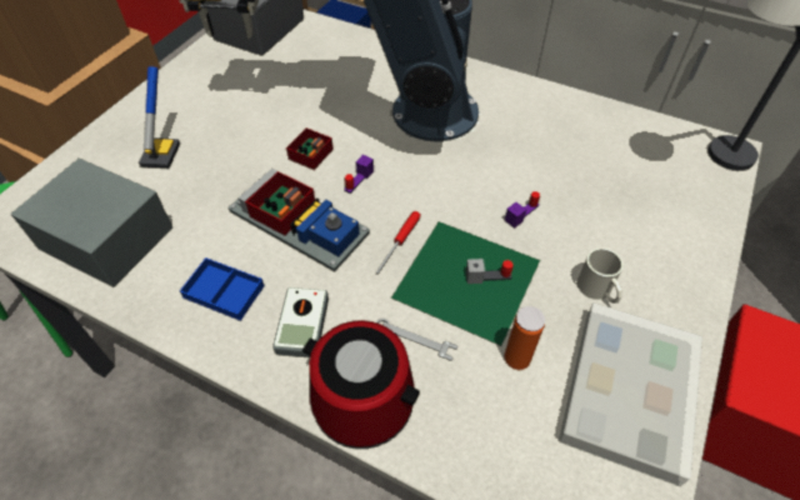

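View pics/top0.png

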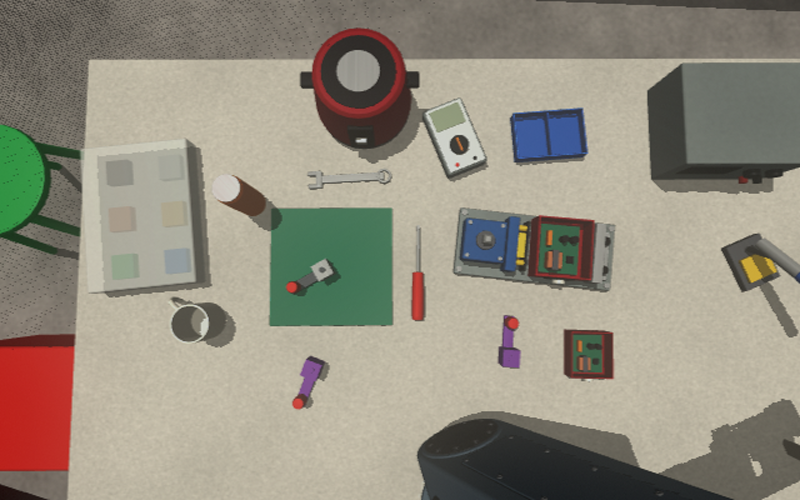

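View pics/wrist0.png

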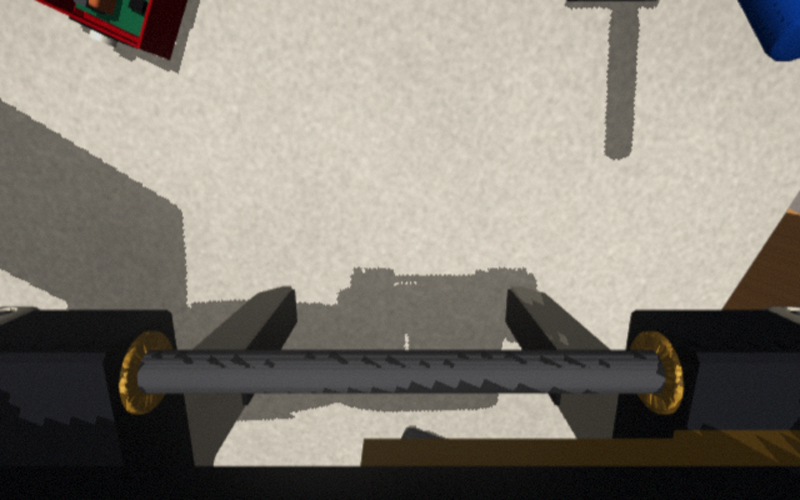

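Candidates, in top0.png pixels (800 px wide):
- **Cranks:** the grey hub at (320,270), with its knob at (292,287), lies on the green mat. It matches the description. The purple cranks at (510,340) and (310,375) are decoys.
- **Housings:** the larger one at (565,248) sits in the clamp and is the one meant. The small one at (588,355) is a decoy.
- **Shaft:** it stands at (487,239).

Run:
```python
from h import *
z=np.load('top0.npz'); im,d=z['im'],z['d']; P=pts('top',d)
save('crop_crank',im[150:280,200:330],5); save('crop_clamp',im[150:250,350:500],5)
def show(n,m):
    q=P[m]; print(n,len(q),np.round(q.mean(0),4),np.round(np.percentile(q,[2,98],axis=0),3).tolist())
v,u=np.mgrid[0:400,0:640]
box=lambda a,b,c,e:(u>=a)&(u<=b)&(v>=c)&(v<=e)
Z=P[...,2]
print('table z',np.nanmedian(Z[120:140,300:330]), 'mat',np.nanmedian(Z[170:190,230:300]))
show('hub top',box(245,268,205,228)&(Z>0.043)&(Z<.06))
show('knob',box(225,245,222,238)&(Z>0.035))
for zz in range(188,196): print(np.round(Z[zz,380:402]*1000).astype(int))
show('collar',box(380,400,182,202)&(Z>0.072)&(Z<.085))
show('shaft top',box(380,400,182,202)&(Z>0.09))
show('knob hsv',None) if 0 else None
hsv=cv2.cvtColor(im,cv2.COLOR_RGB2HSV)
red=((hsv[...,0]<8)|(hsv[...,0]>172))&(hsv[...,1]>150)&(hsv[...,2]>90)
show('redknob',box(222,245,220,240)&red)
yel=(hsv[...,0]>18)&(hsv[...,0]<32)&(hsv[...,1]>140)&(hsv[...,2]>120)
show('yellow',box(400,430,170,220)&yel)
show('housing rim',box(415,485,165,230)&(Z>0.06))
```

```text
table z -0.0010789282216796536 mat 0.0018424280191826625
hub top 186 [0.4858 0.3221 0.0479] [[0.467, 0.303, 0.044], [0.505, 0.341, 0.051]]
knob 79 [0.4511 0.3811 0.0472] [[0.441, 0.372, 0.037], [0.462, 0.392, 0.052]]
[ 67  70  76  75  78  78  84 102 101 101 100 102 101  98  77  75  71  72
  66  70  68  67]
[                  69                   71 -9223372036854775808
                   77                   74                   77
                   85                   97                  100
                  104                  104                  100
                  100                  100                   77
                   78                   68                   69
                   68                   68                   67
                   68]
[ 67  74  74  77  77  77  83  96  99 103 103 102 102 100  77  78  68  69
  70  69  68  69]
[ 66  75  76  77  76  80  86 100  98 106 105 106 103  98  78  77  66  72
  66  72  71  67]
[ 70  79  78  75  73  77  89  98 101 104 102 101 101  98  79  77  68  69
  67  70  70  70]
[ 68  73  75  78  76  76  88  96 100  97 101 101 100  99  78  79  67  68
  70  69  66  69]
[ 68  72  79  76  76  77  85  91  89  92  96 100 100 100  77  79  70  65
  66  67  69  66]
[67 66 77 81 78 74 76 77 78 75 75 78 78 79 75 77 69 71 69 67 67 68]
collar 136 [ 0.5426 -0.0044  0.0765] [[0.525, -0.022, 0.072], [0.561, 0.012, 0.083]]
shaft top 48 [ 0.5423 -0.0051  0.1002] [[0.535, -0.013, 0.092], [0.549, 0.002, 0.106]]
redknob 60 [0.4512 0.3828 0.0488] [[0.442, 0.373, 0.045], [0.461, 0.393, 0.052]]
yellow 168 [ 0.5346 -0.0807  0.0589] [[0.496, -0.089, 0.055], [0.573, -0.071, 0.063]]
housing rim 1249 [ 0.5221 -0.1779  0.0679] [[0.463, -0.244, 0.06], [0.588, -0.077, 0.076]]<stdin>:12: RuntimeWarning: invalid value encountered in cast
```

Run:
```python
from h import *
z=np.load('scene0.npz'); save('crop_scene',z['im'][130:260,180:450],2.9)
```

```text
(no output)
```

View pics/crop_crank.png

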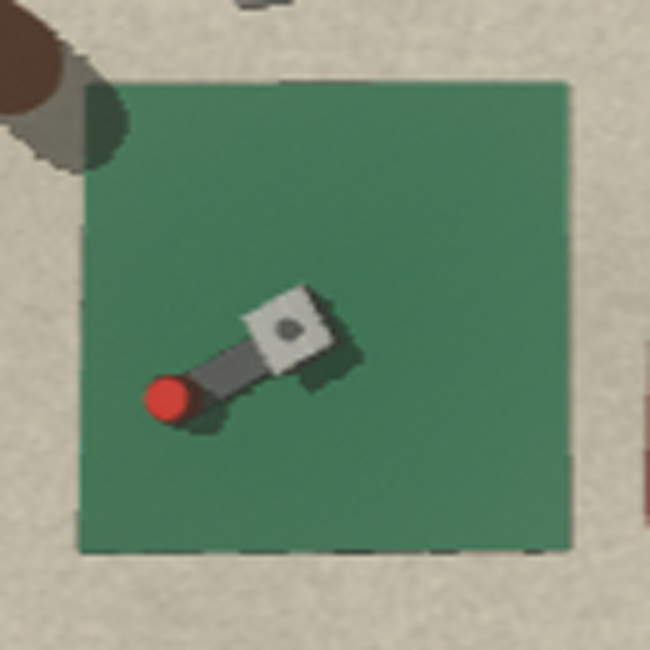

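View pics/crop_clamp.png

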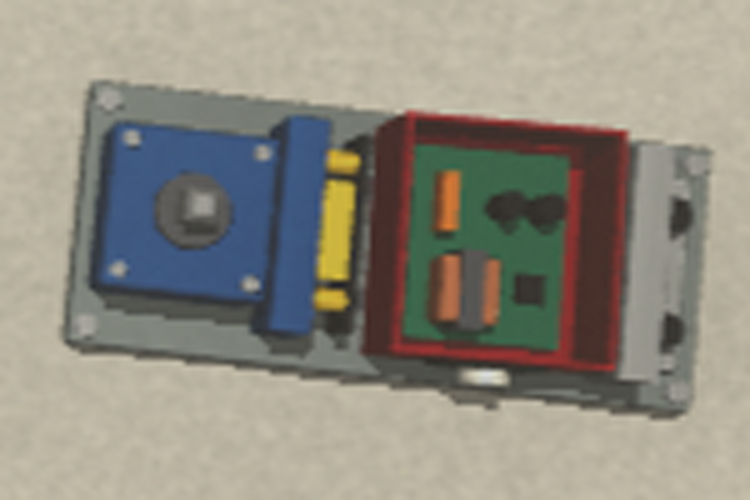

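The crops show the grey crank on the mat: hub at crop (288,328), knob at (168,400). They also show the square shaft at (200,205) and about 16 mm of yellow guide. Next I'll move so that the wrist camera can look at the shaft closely.

```bash
cat >> h.py <<'E'
def plan(target,xang,st=None):
    """shift and turn numbers to a straight-down pose with tool x at xang deg"""
    from scipy.spatial.transform import Rotation as R
    st=st or env.sense(); A=np.array(st['tool_rot'])
    a=np.radians(xang); x=np.array([np.cos(a),np.sin(a),0]); z=np.array([0,0,-1.]); B=np.stack([x,np.cross(z,x),z],1)
    s=A.T@(np.array(target)-st['eef_pos'])/0.06
    r=np.degrees(R.from_matrix(A.T@B).as_rotvec())/8
    return np.round(s,3),np.round(r,3)
E
python3 - <<'E'
from h import *
m=camera_model('wrist'); print(np.round(m['tool_from_camera'],4),m['intrinsics'])
print(plan([0.45,-0.005,0.28],0)); print(plan([0.45,-0.005,0.28],90))
E
```

```text
[[-1.600e-03  9.690e-01  2.469e-01  6.740e-02]
 [ 1.000e+00  1.800e-03 -6.000e-04  0.000e+00]
 [-1.100e-03  2.469e-01 -9.690e-01 -1.392e-01]
 [ 0.000e+00  0.000e+00  0.000e+00  1.000e+00]] [[321.37280969   0.         320.6005917 ]
 [  0.         321.37280969 198.88543809]
 [  0.           0.           1.        ]]
(array([ 6.887, -6.198, -0.606]), array([-1.000e-03, -0.000e+00,  2.834e+00]))
(array([ 6.887, -6.198, -0.606]), array([-0.000e+00, -1.000e-03, -8.416e+00]))
```

Run:
```python
from h import *
print(plan([0.50,-0.025,0.244],22.7))
```

```text
(array([ 7.528e+00, -5.569e+00, -6.000e-03]), array([-0.001, -0.   , -0.003]))
```

Request:
drive_tool:
  steps: "7.5 -5.6 0 0 0 0 93;7.5 -5.6 0 0 0 0 93;7.5 -5.6 0 0 0 0 93;7.5 -5.6 0 0 0 0 93;7.5 -5.6 0 0 0 0 93;7.5 -5.6 0 0 0 0 93;7.5 -5.6 0 0 0 0 93;7.5 -5.6 0 0 0 0 93;7.5 -5.6 0 0 0 0 93;7.5 -5.6 0 0 0 0 93;7.5 -5.6 0 0 0 0 93;7.5 -5.6 0 0 0 0 93"

```text
time: 2.55
eef_pos: [0.4973, -0.025, 0.2437]
tool_rot: [[0.923, 0.384, -0.0], [0.384, -0.923, -0.0], [-0.0, 0.0, -1.0]]
force: [0.8, -0.7, -0.5]
gripper_width: 0.0934
```

Run:
```python
from h import *
s=env.sense(); im,d=snapshot('wrist'); save('w1',im,1.25); np.savez('w1.npz',im=im,d=d,pos=s['eef_pos'],rot=s['tool_rot'])
print(s['eef_pos'],s['time'],s['joints']); print(proj('wrist',[.5425,-.0045,.104],s))
```

```text
[ 0.49729832 -0.02500877  0.24368489] 2.55 [-8.23339649e+00  1.46750331e+01  1.02146370e+02 -8.89294470e-03
  6.31860460e+01  5.91841959e+01]
(np.float64(318.40416157446117), np.float64(138.4257884530066))
```

View pics/w1.png

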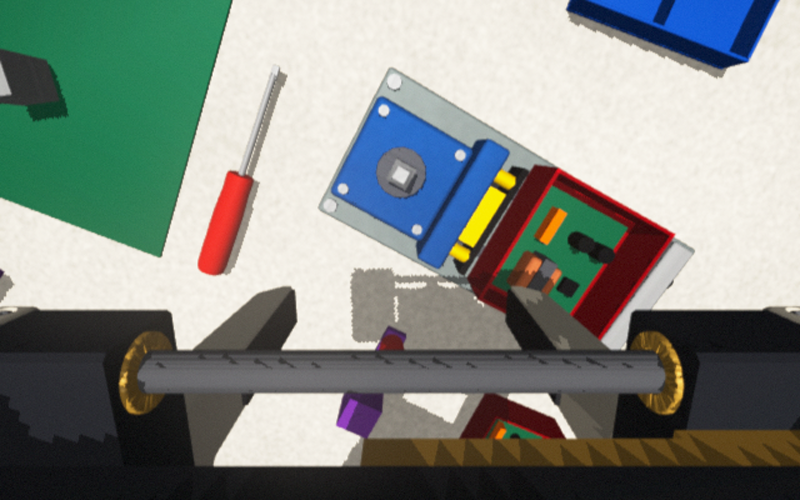

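The shaft shows at w1 (401,174) and my projection put it at (398,173), which agrees within about 2 mm. I'll zoom in to get its angle.

Run:
```python
from h import *
z=np.load('w1.npz'); im,d=z['im'],z['d']; st=dict(eef_pos=z['pos'],tool_rot=z['rot'])
P=pts('wrist',d,st)
save('w1c',im[110:170,280:370],8)
Z=P[...,2]; v,u=np.mgrid[0:400,0:640]
b=(u>295)&(u<348)&(v>115)&(v<165)
t=b&(Z>.1); q=P[t]; print('top',t.sum(),q.mean(0))
t=b&(Z>.085)
q=P[t]; print('shaft',t.sum(),q.mean(0))
t=b&(Z>.074)&(Z<.083); q=P[t]; print('collar',t.sum(),(np.percentile(q,1,axis=0)+np.percentile(q,99,axis=0))/2)
# rectify at z=.104 plane: 0.2mm/px
K,T=c2w('wrist',st); 
def rect(zz,cx,cy,half=.025,n=500):
    g=np.linspace(-half,half,n); X,Y=np.meshgrid(cx+g,cy-g); pw=np.stack([X,Y,np.full_like(X,zz),np.ones_like(X)],-1)
    c=pw@np.linalg.inv(T).T; mu=K[0,0]*c[...,0]/-c[...,2]+K[0,2]; mv=K[1,1]*c[...,1]/c[...,2]+K[1,2]
    return cv2.remap(im,mu.astype(np.float32),mv.astype(np.float32),cv2.INTER_CUBIC)
save('shaft_rect',rect(.104,.5425,-.0045));
```

```text
top 195 [ 0.54249963 -0.00609834  0.10169727]
shaft 346 [ 0.54280321 -0.00618018  0.10008033]
collar 917 [ 0.5425265  -0.00637214  0.07619054]
```

View pics/shaft_rect.png

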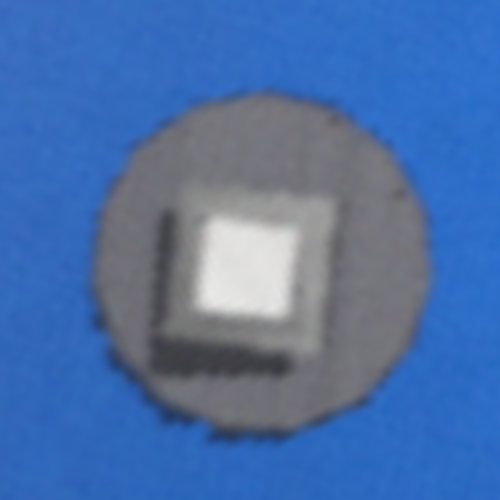

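The shaft centre is about (0.5425, -0.006), turned by about -6°. That agrees with the clamp's own angle. Now to look at the crank.

Run:
```python
from h import *
print(plan([0.511,0.279,0.22],119.7))
```

```text
(array([ 2.155, -4.592,  0.395]), array([ 0.0000e+00,  1.0000e-03, -1.2141e+01]))
```

Request:
drive_tool:
  steps: "2.15 -4.6 0.2 0 0 -1.3 93;2.15 -4.6 0.2 0 0 -2.6 93;2.15 -4.6 0.2 0 0 -3.9 93;2.15 -4.6 0.2 0 0 -5.2 93;2.15 -4.6 0.2 0 0 -6.5 93;2.15 -4.6 0.2 0 0 -7.8 93;2.15 -4.6 0.4 0 0 -9.1 93;2.15 -4.6 0.4 0 0 -10.4 93;2.15 -4.6 0.4 0 0 -11.7 93;2.15 -4.6 0.4 0 0 -12.15 93;2.15 -4.6 0.4 0 0 -12.15 93;2.15 -4.6 0.4 0 0 -12.15 93"

```text
time: 4.1
eef_pos: [0.5105, 0.2799, 0.2197]
tool_rot: [[-0.496, 0.868, 0.0], [0.868, 0.496, 0.0], [0.0, 0.0, -1.0]]
force: [-0.4, -0.1, -0.3]
gripper_width: 0.093
```

```bash
cat >> h.py <<'E'
def rectify(im,st,zz,cx,cy,half=.025,n=500,cam='wrist'):
    K,T=c2w(cam,st)
    g=np.linspace(-half,half,n); X,Y=np.meshgrid(cx+g,cy-g); pw=np.stack([X,Y,np.full_like(X,zz),np.ones_like(X)],-1)
    c=pw@np.linalg.inv(T).T; mu=K[0,0]*c[...,0]/-c[...,2]+K[0,2]; mv=K[1,1]*c[...,1]/c[...,2]+K[1,2]
    return cv2.remap(im,mu.astype(np.float32),mv.astype(np.float32),cv2.INTER_CUBIC)
E
python3 - <<'E'
from h import *
s=env.sense(); im,d=snapshot('wrist'); save('w2',im,1.25); np.savez('w2.npz',im=im,d=d,pos=s['eef_pos'],rot=s['tool_rot'])
print(s['eef_pos'],s['time'],s['joints'])
P=pts('wrist',d,s); Z=P[...,2]
r=np.hypot(P[...,0]-.486,P[...,1]-.322)
t=(r<.028)&(Z>.044)&(Z<.056); q=P[t]; print('hub',len(q),q.mean(0))
c,sz,a=cv2.minAreaRect((q[:,:2]*10000).astype(np.float32)); print(c,sz,a)
r=np.hypot(P[...,0]-.451,P[...,1]-.3825)
t=(r<.02)&(Z>.044)&(Z<.056); q=P[t]; print('knob',len(q),q.mean(0))
save('crank_rect',rectify(im,s,.049,.47,.35,.06))
E
```

```text
[0.51052488 0.27992837 0.21968277] 4.1 [ 2.41557945e+01  2.48523753e+01  9.11679680e+01  4.56708308e-05
  6.39794430e+01 -5.58670012e+00]
hub 1301 [0.48484744 0.32211468 0.04713813]
(4850.513671875, 3218.189453125) (340.4244689941406, 339.8970642089844) 29.626693725585938
knob 528 [0.45069866 0.3822617  0.04806076]
```

View pics/w2.png

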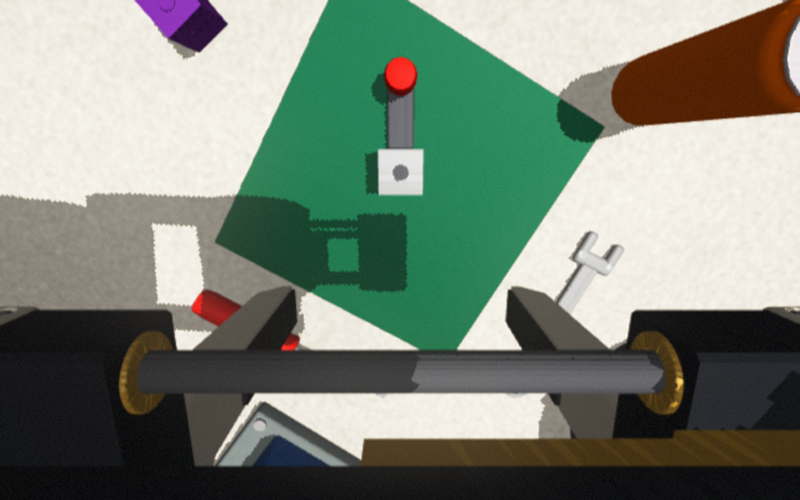

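View pics/crank_rect.png

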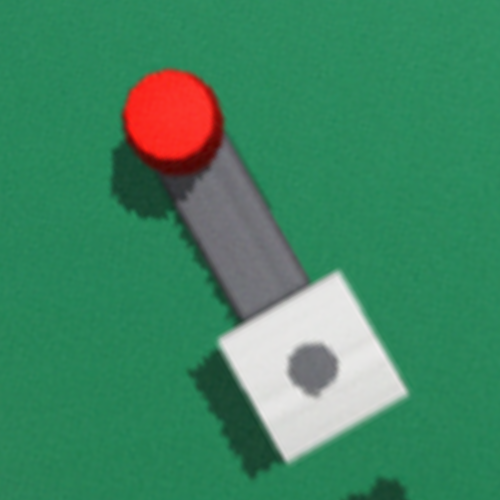

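Run:
```python
from h import *
z=np.load('top0.npz'); P=pts('top',z['d']); Z=P[...,2]
t=(P[...,0]>.54)&(P[...,0]<.75)&(P[...,1]>.36)&(P[...,1]<.55)&(Z>.15)&(Z<.18); q=P[t]; print(len(q),q.mean(0),q.min(0),q.max(0))
print(plan([.4849,.322,.10],119.6),plan([.4849,.322,.040],119.6))
```

```text
427 [0.62961035 0.47776103 0.15852556] [0.60407004 0.45289096 0.15017559] [0.65611564 0.50392856 0.1625823 ]
(array([ 0.819, -0.024,  1.995]), array([0.001, 0.   , 0.021])) (array([ 0.819, -0.024,  2.995]), array([0.001, 0.   , 0.021]))
```

Request:
drive_tool:
  steps: "0.82 -0.02 0 0 0 0 75;0.82 -0.02 1 0 0 0 75;0.82 -0.02 2 0 0 0 75;0.82 -0.02 2 0 0 0 75;0.82 -0.02 2.6 0 0 0 75;0.82 -0.02 3 0 0 0 75;0.82 -0.02 3 0 0 0 75;0.82 -0.02 3 0 0 0 75"

```text
time: 5.15
eef_pos: [0.4861, 0.3231, 0.0421]
tool_rot: [[-0.498, 0.867, 0.003], [0.867, 0.498, 0.002], [-0.0, 0.003, -1.0]]
force: [-0.2, -0.6, -0.3]
gripper_width: 0.0747
```

Run:
```python
from h import *
s=env.sense(); im,d=snapshot('wrist'); save('w3',im,1.25)
print(s['eef_pos'],s['force'],s['gripper_width'])
```

```text
[0.48605552 0.32312096 0.04207394] [-0.23905198 -0.58579887 -0.28137794] 0.07474929654553177
```

View pics/w3.png

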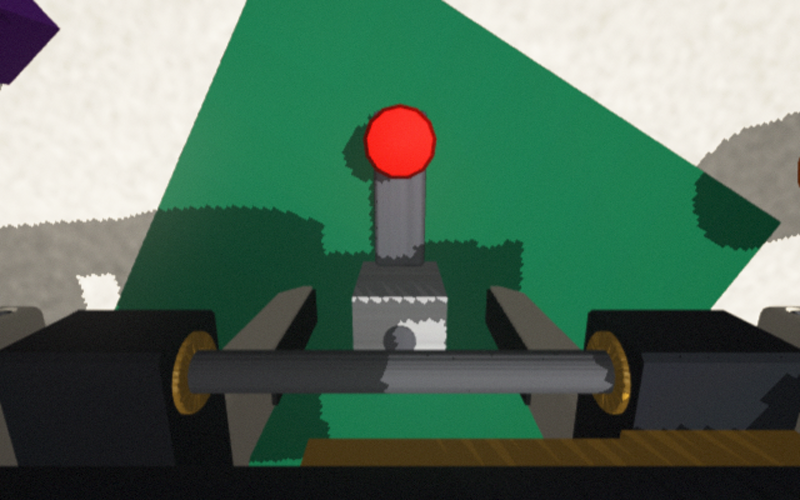

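The hub sits centred between the fingers at w3 (400,310), so I'll close on it.

Request:
drive_tool:
  steps: "0 0 0 0 0 0 50;0 0 0 0 0 0 36;0 0 0 0 0 0 20;0 0 0 0 0 0 20;0 0 0 0 0 0 20;0 0 0 0 0 0 20"

```text
time: 5.95
eef_pos: [0.4849, 0.3226, 0.0397]
tool_rot: [[-0.498, 0.867, 0.0], [0.867, 0.498, 0.0], [-0.0, 0.0, -1.0]]
force: [0.7, -0.0, 0.6]
gripper_width: 0.0339
```

Run:
```python
from h import *
s=env.sense(); print(s['eef_pos'],np.round(s['tool_rot'],4).tolist(),s['joints'],s['gripper_width'])
```

```text
[0.48493786 0.32257357 0.0396717 ] [[-0.4982, 0.8671, 0.0003], [0.8671, 0.4982, 0.0001], [-0.0, 0.0003, -1.0]] [ 2.90527146e+01  3.91091658e+01  9.71815234e+01 -2.45046692e-03
  4.36916994e+01 -8.24859023e-01] 0.033860233640786455
```

Request:
drive_tool:
  steps: "0 0 -0.5 0 0 0 20;0 0 -1.3 0 0 0 20;0 0 -2.3 0 0 0 20;0 0 -2.4 0 0 0 20;0 0 -2.4 0 0 0 20"

```text
time: 6.58
eef_pos: [0.4842, 0.3222, 0.1826]
tool_rot: [[-0.498, 0.867, -0.001], [0.867, 0.498, -0.001], [0.0, -0.001, -1.0]]
force: [0.0, 0.3, -4.8]
gripper_width: 0.0339
```

Run:
```python
from h import *
print(plan([.5425,-.006,.18],83.9))
s=env.sense(); im,d=snapshot('wrist'); save('w4',im,1.25)
P=pts('wrist',d,s)
hsv=cv2.cvtColor(im,cv2.COLOR_RGB2HSV)
red=((hsv[...,0]<8)|(hsv[...,0]>172))&(hsv[...,1]>150)&(hsv[...,2]>90); red[250:]=0
q=P[red]; q=(q-s['eef_pos'])@np.array(s['tool_rot']); 
v,u=np.nonzero(red);print('red',len(q),np.median(q,0),q.mean(0),u.mean(),v.mean(), u.min(),u.max(),v.min(),v.max())
# expected pixel of knob top at tool (0.07,0,-0.0113)
R=np.array(s['tool_rot'])
for dx in (-.002,0,.002): print(proj('wrist',s['eef_pos']+R@np.array([.07+dx,0,.0367-.048]),s))
```

```text
(array([-5.227, -1.883,  0.047]), array([-1.000e-02,  3.000e-03,  4.497e+00]))
red 2696 [nan nan nan] [nan nan nan] 321.781528189911 112.91505934718101 293 350 83 143
(np.float64(322.6776905460104), np.float64(117.2815030918754))
(np.float64(322.6775078252132), np.float64(111.91220895591522))
(np.float64(322.6773236283579), np.float64(106.49954050557584))
```

View pics/w4.png

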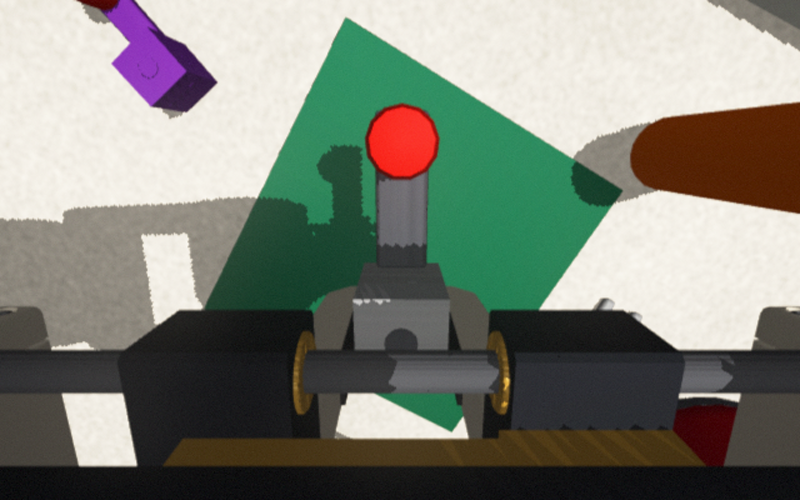

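The crank is held level and centred. The knob is within about 0.5 mm of where it should be in the tool frame. Next, over the shaft.

Request:
drive_tool:
  steps: "-5.23 -1.88 0 0 0 1.2 20;-5.23 -1.88 0 0 0 2.4 20;-5.23 -1.88 0 0 0 3.6 20;-5.23 -1.88 0 0 0 4.5 20;-5.23 -1.88 0 0 0 4.5 20;-5.23 -1.88 0 0 0 4.5 20;-5.23 -1.88 0 0 0 4.5 20;-5.23 -1.88 0 0 0 4.5 20;-5.23 -1.88 0 0 0 4.5 20;-5.23 -1.88 0 0 0 4.5 20"

```text
time: 7.88
eef_pos: [0.5432, -0.005, 0.1835]
tool_rot: [[0.106, 0.994, -0.0], [0.994, -0.106, 0.0], [0.0, -0.0, -1.0]]
force: [0.0, 0.3, -3.3]
gripper_width: 0.0341
```

Run:
```python
from h import *
s=env.sense();print(s['time'],s['eef_pos'],np.round(s['tool_rot'],4).tolist(),plan([.5425,-.006,.15],83.9),plan([.5425,-.006,.1147],83.9))
```

```text
7.875 [ 0.54318303 -0.00501692  0.18351437] [[0.1055, 0.9944, -0.0003], [0.9944, -0.1055, 0.0], [0.0, -0.0003, -1.0]] (array([-0.018, -0.009,  0.559]), array([-0.002, -0.   ,  0.005])) (array([-0.018, -0.009,  1.147]), array([-0.002, -0.   ,  0.005]))
```

Request:
drive_tool:
  steps: "-0.02 -0.01 0.2 0 0 0 20;-0.02 -0.01 0.5 0 0 0 20;-0.02 -0.01 0.6 0 0 0 20;-0.02 -0.01 0.7 0 0 0 20;-0.02 -0.01 0.77 0 0 0 20;-0.02 -0.01 0.77 0 0 0 20"

```text
time: 8.62
eef_pos: [0.5426, -0.0069, 0.1374]
tool_rot: [[0.107, 0.994, -0.0], [0.994, -0.107, 0.0], [-0.0, -0.0, -1.0]]
force: [0.2, -0.0, -4.3]
gripper_width: 0.0338
```

Run:
```python
from h import *
s=env.sense();print(s['eef_pos'],s['force'],s['torque'],plan([.5425,-.006,.1147],83.9))
im,d=snapshot('scene'); save('s1',im[130:210,220:340],6)
```

```text
[ 0.54258136 -0.0069057   0.13736519] [ 0.22193381 -0.02458425 -4.33608978] [-0.05151509 -0.06318472 -0.00852375] (array([ 0.015, -0.003,  0.378]), array([-0.001,  0.   , -0.003]))
```

View pics/s1.png

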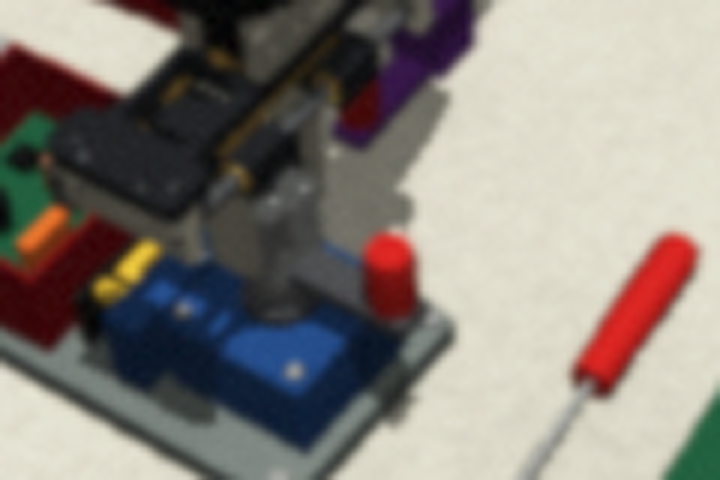

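There's no contact force 3 mm down over the tip. I'll lower slowly.

Request:
drive_tool:
  steps: "0.01 0 0.06 0 0 0 20;0.01 0 0.12 0 0 0 20;0.01 0 0.18 0 0 0 20;0.01 0 0.24 0 0 0 20"

```text
time: 9.18
eef_pos: [0.5426, -0.0063, 0.1227]
tool_rot: [[0.107, 0.994, -0.0], [0.994, -0.107, 0.0], [0.0, -0.0, -1.0]]
force: [0.6, 1.2, -5.1]
gripper_width: 0.0338
```

Request:
drive_tool:
  steps: "0 0 0.05 0 0 0 20;0 0 0.09 0 0 0 20;0 0 0.12 0 0 0 20;0 0 0.135 0 0 0 20;0 0 0.135 0 0 0 20"

```text
time: 9.8
eef_pos: [0.5426, -0.0063, 0.1149]
tool_rot: [[0.107, 0.994, -0.0], [0.994, -0.107, 0.0], [0.0, -0.0, -1.0]]
force: [-0.1, 0.3, -4.3]
gripper_width: 0.0335
```

Request:
drive_tool:
  steps: "0 0 0 0 0 0 45;0 0 0 0 0 0 60;0 0 0 0 0 0 60;0 0 0 0 0 0 60;0 0 -0.6 0 0 0 60;0 0 -1.3 0 0 0 60;0 0 -1.6 0 0 0 60;0 0 -1.6 0 0 0 60;0 0 -1.6 0 0 0 60"

```text
time: 10.92
eef_pos: [0.5422, -0.0063, 0.2099]
tool_rot: [[0.107, 0.994, -0.001], [0.994, -0.107, 0.0], [-0.0, -0.001, -1.0]]
force: [0.4, 0.4, 0.0]
gripper_width: 0.0603
```

Run:
```python
from h import *
s=env.sense(); im,d=snapshot('wrist'); save('w5',im,1.25); np.savez('w5.npz',im=im,d=d,pos=s['eef_pos'],rot=s['tool_rot'])
print(s['time'],s['eef_pos'])
P=pts('wrist',d,s); hsv=cv2.cvtColor(im,cv2.COLOR_RGB2HSV)
red=((hsv[...,0]<8)|(hsv[...,0]>172))&(hsv[...,1]>150)&(hsv[...,2]>90)
Z=P[...,2]
r=np.hypot(P[...,0]-.55,P[...,1]-.064)
t=(r<.025)&(Z>.118); q=P[t]; print('knob',len(q),np.nanmean(q,0))
print('expect',proj('wrist',np.array([.5426+.07*np.cos(np.radians(83.9)),-.0063+.07*np.sin(np.radians(83.9)),.126]),s))
v,u=np.nonzero(red&(r<.03)&(Z>.118)); print(u.mean(),v.mean())
im,d=snapshot('scene'); save('s2',im[130:210,220:340],6)
im,d=snapshot('top'); P=pts('top',d); Z=P[...,2]
r=np.hypot(P[...,0]-.5426,P[...,1]+.0063); t=(r<.025)&(Z>.11)&(Z<.14); print('hub top cam',t.sum(),P[t].mean(0))
```

```text
10.925 [ 0.54219736 -0.0062808   0.20990015]
knob 917 [0.5498262  0.06245809 0.12279996]
expect (np.float64(322.1054263311236), np.float64(113.16432512483408))
322.0888638920135 114.66029246344208
hub top cam 77 [0.54329773 0.00605971 0.12143034]
```

View pics/w5.png

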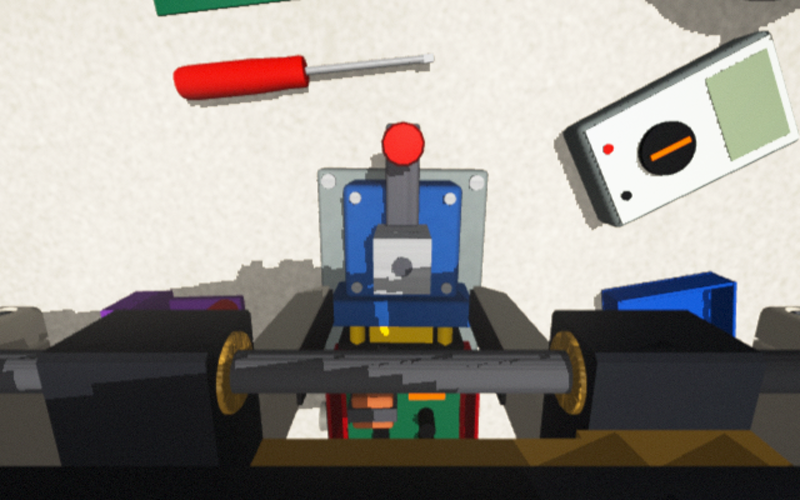

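View pics/s2.png

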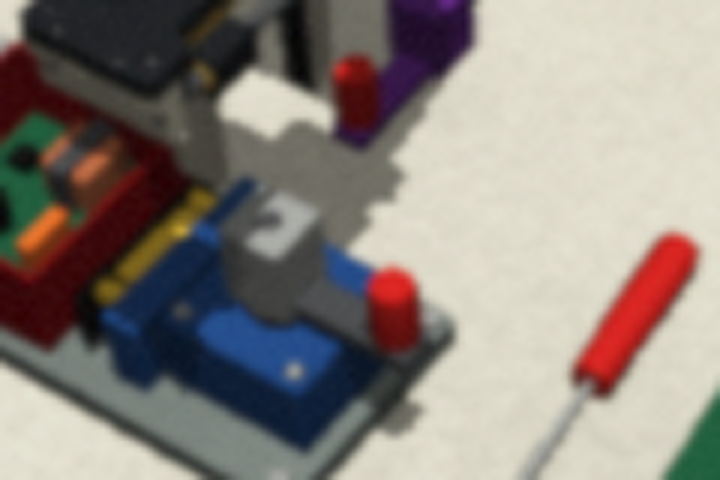

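The crank is seated: the knob is where expected and its top reads about 0.125. Next I'll measure the free gap along the clamp's axis to predict how many turns are needed.

Run:
```python
from h import *
z=np.load('top0.npz'); im,d=z['im'],z['d']
a=np.radians(-6.1); ex=np.array([np.cos(a),np.sin(a)]); ey=np.array([-np.sin(a),np.cos(a)]) # clamp axes; -ey to fence
o=np.array([.5425,-.0055])
def clamprect(im,cam,st,zz,s0=-.25,s1=.06,w=.08,res=.0004):
    K,T=c2w(cam,st); S,W=np.meshgrid(np.arange(s1,s0,-res),np.arange(w,-w,-res))
    xy=o+S[...,None]*ey+W[...,None]*ex
    pw=np.concatenate([xy,np.full(S.shape+(1,),zz),np.ones(S.shape+(1,))],-1); c=pw@np.linalg.inv(T).T
    return cv2.remap(im,(K[0,0]*c[...,0]/-c[...,2]+K[0,2]).astype(np.float32),(K[1,1]*c[...,1]/c[...,2]+K[1,2]).astype(np.float32),cv2.INTER_CUBIC)
save('cr70',clamprect(im,'top',None,.070))
w=np.load('w1.npz'); st=dict(eef_pos=w['pos'],tool_rot=w['rot'])
save('cw70',clamprect(w['im'],'wrist',st,.070))
for cam,D,s in (('top',d,None),('wrist',w['d'],st)):
    P=pts(cam,D,s); q=P.reshape(-1,3); q=q[~np.isnan(q[:,0])]
    S=(q[:,:2]-o)@ey; W=(q[:,:2]-o)@ex
    for lo in np.arange(-.24,-.03,.003):
        m=(S>=lo)&(S<lo+.003)&(abs(W)<.05)&(q[:,2]>.01)
        if m.sum()>5 and (lo<-.17 or lo>-.115): print(cam,round(lo*1000),m.sum(),np.round(np.percentile(q[m,2],[10,50,90])*1000).astype(int))
```

```text
top -240 33 [66 68 70]
top -237 43 [67 68 71]
top -234 50 [66 69 71]
top -231 47 [67 69 70]
top -228 48 [67 69 71]
top -225 49 [67 69 71]
top -222 95 [60 66 70]
top -216 15 [71 73 74]
top -213 259 [29 53 74]
top -210 130 [25 43 70]
top -207 40 [24 26 27]
top -204 6 [25 27 28]
top -201 10 [29 37 39]
top -198 35 [38 40 41]
top -195 40 [37 39 42]
top -192 43 [37 40 42]
top -189 37 [38 40 62]
top -186 44 [38 41 60]
top -183 54 [37 41 55]
top -180 52 [38 41 58]
top -177 50 [37 41 49]
top -174 43 [38 40 42]
top -171 39 [36 40 42]
top -108 25 [71 73 75]
top -105 278 [22 48 73]
top -102 35 [17 19 53]
top -90 27 [58 60 63]
top -87 62 [38 60 62]
top -84 79 [27 57 61]
top -81 41 [19 58 61]
top -78 39 [56 59 61]
top -75 35 [56 59 61]
top -72 36 [56 58 62]
top -69 19 [59 64 66]
top -66 38 [65 66 68]
top -63 52 [64 66 68]
top -60 47 [64 66 69]
top -57 50 [64 67 68]
top -54 48 [64 67 69]
top -51 46 [65 67 68]
top -48 90 [50 64 67]
top -45 30 [21 57 65]
top -42 33 [64 67 70]
top -39 42 [31 69 70]
top -36 48 [65 69 71]
top -33 50 [18 68 70]
wrist -240 108 [67 68 69]
wrist -237 169 [67 68 69]
wrist -2
[... 453 characters left out ...]
0 56]
wrist -174 192 [38 39 42]
wrist -171 128 [38 39 41]
wrist -108 123 [73 74 75]
wrist -105 1883 [23 51 73]
wrist -102 40 [18 19 20]
wrist -90 171 [59 60 61]
wrist -87 295 [59 60 61]
wrist -84 476 [27 58 60]
wrist -81 293 [ 19  58 304]
wrist -78 382 [ 57  60 308]
wrist -75 446 [ 58 242 309]
wrist -72 1158 [ 59 280 325]
wrist -69 2245 [230 297 327]
wrist -66 3226 [221 312 328]
wrist -63 4059 [228 315 330]
wrist -60 3594 [306 325 336]
wrist -57 3488 [308 325 336]
wrist -54 3326 [306 324 336]
wrist -51 3697 [307 319 336]
wrist -48 1979 [ 62 319 338]
wrist -45 1630 [313 329 338]
wrist -42 1661 [ 68 329 338]
wrist -39 1710 [ 68 328 338]
wrist -36 1725 [ 69 328 338]
wrist -33 1758 [ 69 328 338]
```

View pics/cr70.png

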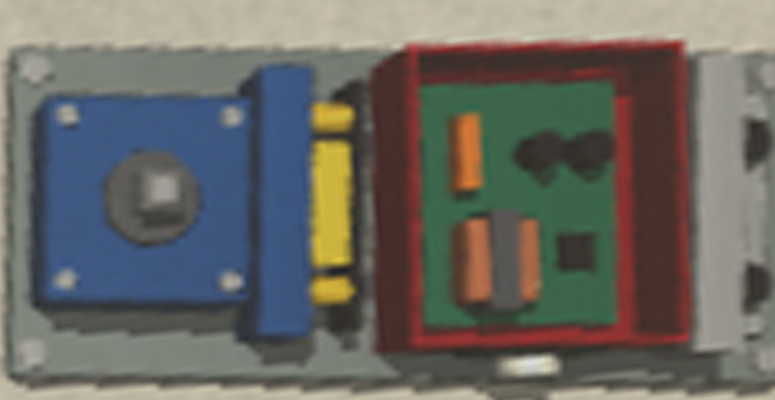

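View pics/cw70.png

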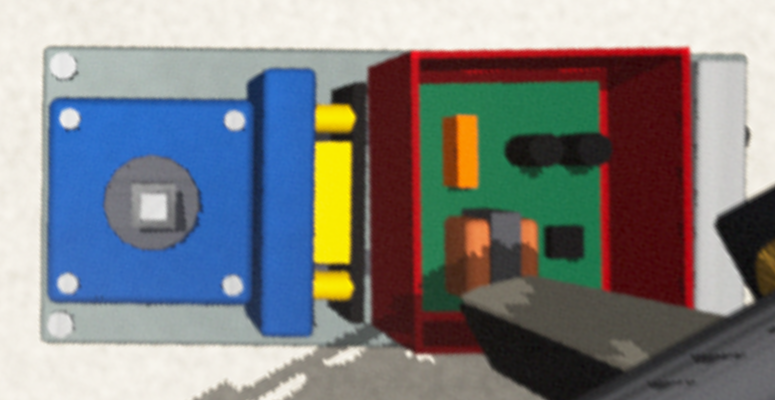

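The free gap is about 0.130 m: pad face at s≈-89 mm, fence at s≈-219 mm. Minus the 110 mm housing, that leaves about 20 mm of play. Adding 8 mm of pad travel makes about 28 mm, or roughly 2.35 turns plus socket backlash. Now to grip the knob.

Run:
```python
from h import *
print(plan([.5499,.0628,.17],-6.1))
```

```text
(array([1.158, 0.005, 0.665]), array([-9.0000e-03,  9.0000e-03,  1.1247e+01]))
```

Request:
drive_tool:
  steps: "1.16 0 0 0 0 1.3 60;1.16 0 0 0 0 2.6 45;1.16 0 0 0 0 3.9 45;1.16 0 0 0 0 5.2 45;1.16 0 0 0 0 6.5 45;1.16 0 0 0 0 7.8 45;1.16 0 0 0 0 9.1 45;1.16 0 0 0 0 10.4 45;1.16 0 0.3 0 0 11.25 45;1.16 0 0.65 0 0 11.25 45;1.16 0 0.65 0 0 11.25 45;1.16 0 0.65 0 0 11.25 45"

```text
time: 12.58
eef_pos: [0.5503, 0.0629, 0.1724]
tool_rot: [[0.994, -0.107, 0.0], [-0.107, -0.994, 0.0], [0.0, -0.0, -1.0]]
force: [0.5, -0.0, 0.7]
gripper_width: 0.0448
```

Run:
```python
from h import *
s=env.sense(); print(s['time'],s['eef_pos'],s['joints'])
print(plan([.5499,.0628,.118],-6.1))
im,d=snapshot('wrist'); save('w6',im,1.25)
```

```text
12.575 [0.55030964 0.06290969 0.17235028] [1.70495070e+00 2.53029199e+01 9.79907412e+01 2.35862581e-03
 5.66922237e+01 9.78203610e+01]
(array([-0.007,  0.003,  0.906]), array([-0.   , -0.002, -0.002]))
```

View pics/w6.png

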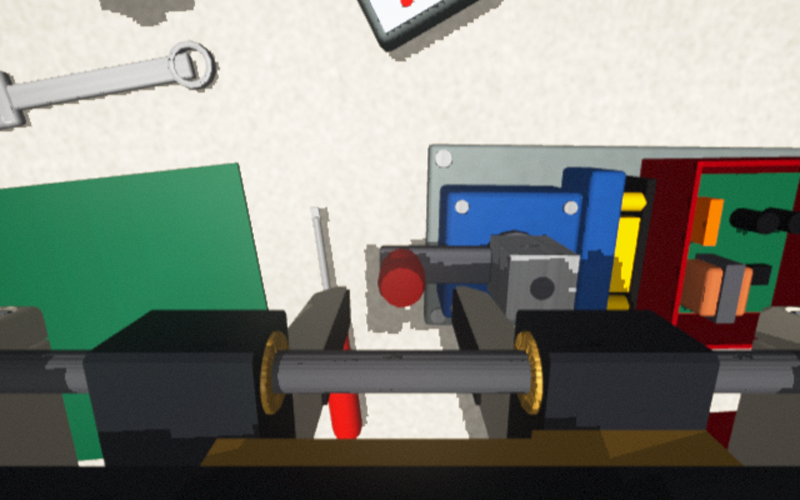

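The knob lies between the fingers at w6 (402,278), and the guides show at (625,250). I'll go down and close.

Request:
drive_tool:
  steps: "-0.01 0 0.4 0 0 0 45;-0.01 0 0.8 0 0 0 45;-0.01 0 0.91 0 0 0 45;-0.01 0 0.91 0 0 0 45;-0.01 0 0.91 0 0 0 32;-0.01 0 0.91 0 0 0 22;-0.01 0 0.91 0 0 0 15;-0.01 0 0.91 0 0 0 15;-0.01 0 0.91 0 0 0 15"

```text
time: 13.75
eef_pos: [0.5497, 0.063, 0.1176]
tool_rot: [[0.994, -0.107, 0.001], [-0.107, -0.994, 0.0], [0.001, -0.0, -1.0]]
force: [-0.5, 0.2, 2.2]
gripper_width: 0.0235
```

```bash
cat > arc.py <<'E'
import sys
from h import *
# print rows for clockwise arc: from knob angle a0 by total deg in n rows, relative to present pose
def rows(dphi,n,C=(.5425,-.0063),r=.07,hold=0):
    s=env.sense(); A=np.array(s['tool_rot']); p=s['eef_pos']
    a0=np.degrees(np.arctan2(p[1]-C[1],p[0]-C[0])); rr=np.hypot(p[1]-C[1],p[0]-C[0])
    out=[]
    for k in range(1,n+1):
        a=np.radians(a0-dphi*k/n); q=np.array([C[0]+r*np.cos(a),C[1]+r*np.sin(a),.118])
        d=A.T@(q-p)/.06; out.append('%.2f %.2f %.2f 0 0 0 15'%tuple(d))
    out+=[out[-1]]*hold
    print('a0',a0,'r',rr,'t',s['time'],'F',np.round(s['force'],1),'w',s['gripper_width'],'z',p[2]); print(';'.join(out))
if __name__=='__main__': rows(float(sys.argv[1]),int(sys.argv[2]),hold=int(sys.argv[3]) if len(sys.argv)>3 else 0)
E
python3 arc.py 90 8 2
```

```text
a0 84.05443307150557 r 0.06970472521822241 t 13.75 F [-0.5  0.2  2.2] w 0.023494803508149035 z 0.11761635063868818
0.23 0.02 -0.01 0 0 0 15;0.45 0.08 -0.01 0 0 0 15;0.65 0.19 -0.01 0 0 0 15;0.83 0.33 -0.01 0 0 0 15;0.97 0.51 -0.01 0 0 0 15;1.08 0.71 -0.01 0 0 0 15;1.15 0.93 -0.01 0 0 0 15;1.17 1.16 -0.01 0 0 0 15;1.17 1.16 -0.01 0 0 0 15;1.17 1.16 -0.01 0 0 0 15
```

Knob gripped at an opening of 23.5 mm. I'll do a first quarter turn and check.

Request:
drive_tool:
  steps: "0.23 0.02 0 0 0 0 15;0.45 0.08 0 0 0 0 15;0.65 0.19 0 0 0 0 15;0.83 0.33 0 0 0 0 15;0.97 0.51 0 0 0 0 15;1.08 0.71 0 0 0 0 15;1.15 0.93 0 0 0 0 15;1.17 1.16 0 0 0 0 15;1.17 1.16 0 0 0 0 15"

```text
time: 14.88
eef_pos: [0.6116, -0.0149, 0.1173]
tool_rot: [[0.994, -0.108, -0.0], [-0.108, -0.994, -0.0], [-0.0, 0.0, -1.0]]
force: [-2.0, -0.0, 3.8]
gripper_width: 0.0238
```

```bash
python3 arc.py 180 12
python3 - <<'E'
from h import *
im,d=snapshot('wrist'); save('w7',im,1.25)
im,d=snapshot('scene'); save('s3',im[130:210,180:340],5)
E
```

```text
a0 -7.123732184508437 r 0.06966717291758666 t 14.875 F [-2.  -0.   3.8] w 0.023793435647620625 z 0.11728474746807918
-0.04 0.30 -0.01 0 0 0 15;-0.16 0.58 -0.01 0 0 0 15;-0.35 0.82 -0.01 0 0 0 15;-0.59 1.00 -0.01 0 0 0 15;-0.88 1.11 -0.01 0 0 0 15;-1.18 1.15 -0.01 0 0 0 15;-1.48 1.10 -0.01 0 0 0 15;-1.76 0.98 -0.01 0 0 0 15;-2.00 0.79 -0.01 0 0 0 15;-2.18 0.55 -0.01 0 0 0 15;-2.29 0.26 -0.01 0 0 0 15;-2.33 -0.04 -0.01 0 0 0 15
```

View pics/w7.png

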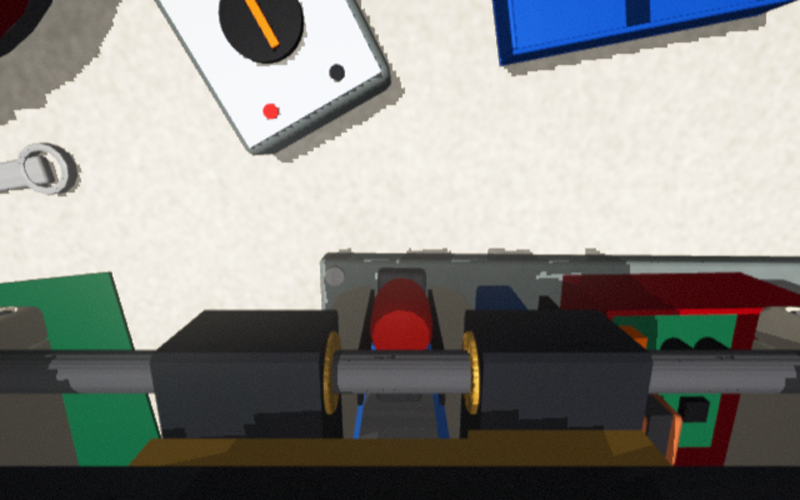

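View pics/s3.png

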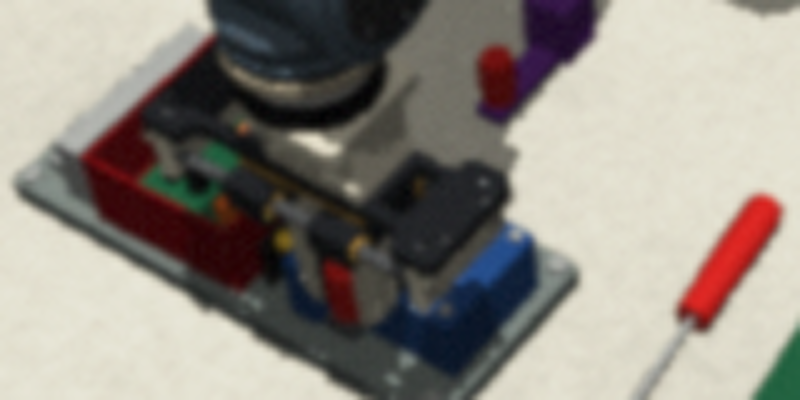

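The quarter turn went cleanly at about 2 N sideways. I'll continue with half turns.

Request:
drive_tool:
  steps: "-0.04 0.3 0 0 0 0 15;-0.16 0.58 0 0 0 0 15;-0.35 0.82 0 0 0 0 15;-0.59 1 0 0 0 0 15;-0.88 1.11 0 0 0 0 15;-1.18 1.15 0 0 0 0 15;-1.48 1.1 0 0 0 0 15;-1.76 0.98 0 0 0 0 15;-2 0.79 0 0 0 0 15;-2.18 0.55 0 0 0 0 15;-2.29 0.26 0 0 0 0 15;-2.33 -0.04 0 0 0 0 15"

```text
time: 16.48
eef_pos: [0.4724, 0.004, 0.1174]
tool_rot: [[0.994, -0.107, -0.0], [-0.107, -0.994, -0.0], [0.0, 0.0, -1.0]]
force: [5.3, -3.0, 2.2]
gripper_width: 0.0235
```

```bash
python3 arc.py 180 12
python3 - <<'E'
from h import *
im,d=snapshot('wrist'); save('w8',im,1.25)
E
```

```text
a0 171.66129374929295 r 0.07086837082993103 t 16.475 F [ 5.3 -3.   2.2] w 0.02352356825347465 z 0.11743753104837641
0.07 -0.30 -0.01 0 0 0 15;0.19 -0.58 -0.01 0 0 0 15;0.39 -0.81 -0.01 0 0 0 15;0.64 -0.99 -0.01 0 0 0 15;0.92 -1.09 -0.01 0 0 0 15;1.23 -1.12 -0.01 0 0 0 15;1.53 -1.07 -0.01 0 0 0 15;1.80 -0.94 -0.01 0 0 0 15;2.04 -0.75 -0.01 0 0 0 15;2.21 -0.50 -0.01 0 0 0 15;2.32 -0.21 -0.01 0 0 0 15;2.35 0.09 -0.01 0 0 0 15
```

View pics/w8.png

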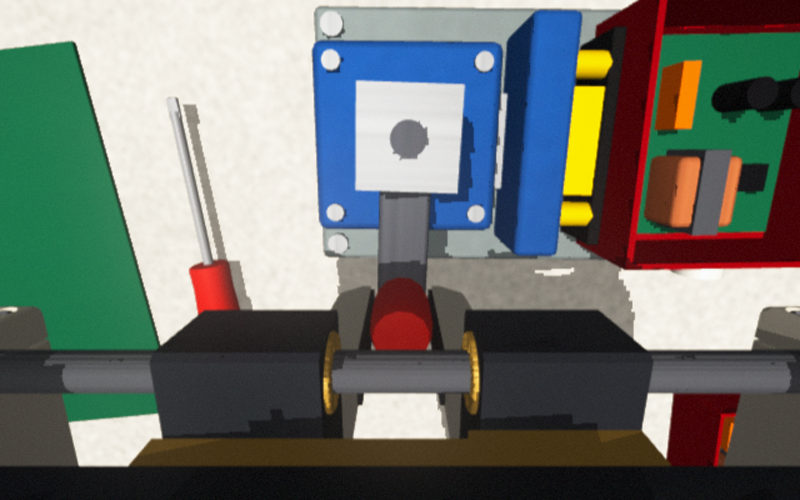

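272° done. The guides are still full length at w8 (590,140) and the pad is close to the housing. I'll do one full turn back to this viewpoint.

Request:
drive_tool:
  steps: "0.07 -0.3 0 0 0 0 15;0.19 -0.58 0 0 0 0 15;0.39 -0.81 0 0 0 0 15;0.64 -0.99 0 0 0 0 15;0.92 -1.09 0 0 0 0 15;1.23 -1.12 0 0 0 0 15;1.53 -1.07 0 0 0 0 15;1.8 -0.94 0 0 0 0 15;2.04 -0.75 0 0 0 0 15;2.21 -0.5 0 0 0 0 15;2.32 -0.21 0 0 0 0 15;2.35 0.09 0 0 0 0 15"

```text
time: 18.02
eef_pos: [0.6116, -0.0175, 0.1168]
tool_rot: [[0.994, -0.107, -0.003], [-0.107, -0.994, 0.001], [-0.003, -0.0, -1.0]]
force: [-10.3, 3.4, 5.4]
gripper_width: 0.0232
```

```bash
python3 arc.py 180 12
```

```text
a0 -9.187157515411188 r 0.06999821796700664 t 18.025 F [-10.3   3.4   5.4] w 0.023160780238583 z 0.11681766124376808
-0.06 0.30 -0.02 0 0 0 15;-0.19 0.57 -0.02 0 0 0 15;-0.39 0.81 -0.02 0 0 0 15;-0.64 0.98 -0.02 0 0 0 15;-0.92 1.08 -0.02 0 0 0 15;-1.23 1.10 -0.02 0 0 0 15;-1.53 1.05 -0.01 0 0 0 15;-1.80 0.92 -0.01 0 0 0 15;-2.03 0.72 -0.01 0 0 0 15;-2.21 0.47 -0.01 0 0 0 15;-2.31 0.18 -0.01 0 0 0 15;-2.33 -0.12 -0.01 0 0 0 15
```

Request:
drive_tool:
  steps: "-0.08 0.3 0 0 0 0 15;-0.21 0.57 0 0 0 0 15;-0.41 0.81 0 0 0 0 15;-0.66 0.98 0 0 0 0 15;-0.94 1.08 0 0 0 0 15;-1.25 1.1 0 0 0 0 15;-1.55 1.05 0 0 0 0 15;-1.82 0.92 0 0 0 0 15;-2.05 0.72 0 0 0 0 15;-2.22 0.47 0 0 0 0 15;-2.32 0.18 0 0 0 0 15;-2.34 -0.1 0 0 0 0 15"

```text
time: 19.52
eef_pos: [0.4726, 0.005, 0.1173]
tool_rot: [[0.994, -0.106, -0.002], [-0.106, -0.994, -0.0], [-0.002, 0.0, -1.0]]
force: [0.9, -2.6, 5.6]
gripper_width: 0.0233
```

```bash
python3 arc.py 180 12
python3 - <<'E'
from h import *
im,d=snapshot('wrist'); save('w9',im,1.25)
E
```

```text
a0 170.82771427215727 r 0.07081627073714658 t 19.525 F [ 0.9 -2.6  5.6] w 0.023274565741236878 z 0.11727966433086383
0.07 -0.30 -0.01 0 0 0 15;0.20 -0.57 -0.01 0 0 0 15;0.40 -0.80 -0.01 0 0 0 15;0.65 -0.98 -0.01 0 0 0 15;0.94 -1.08 -0.01 0 0 0 15;1.24 -1.10 -0.01 0 0 0 15;1.54 -1.05 -0.01 0 0 0 15;1.82 -0.91 -0.02 0 0 0 15;2.05 -0.72 -0.02 0 0 0 15;2.22 -0.46 -0.02 0 0 0 15;2.32 -0.18 -0.02 0 0 0 15;2.34 0.13 -0.02 0 0 0 15
```

View pics/w9.png

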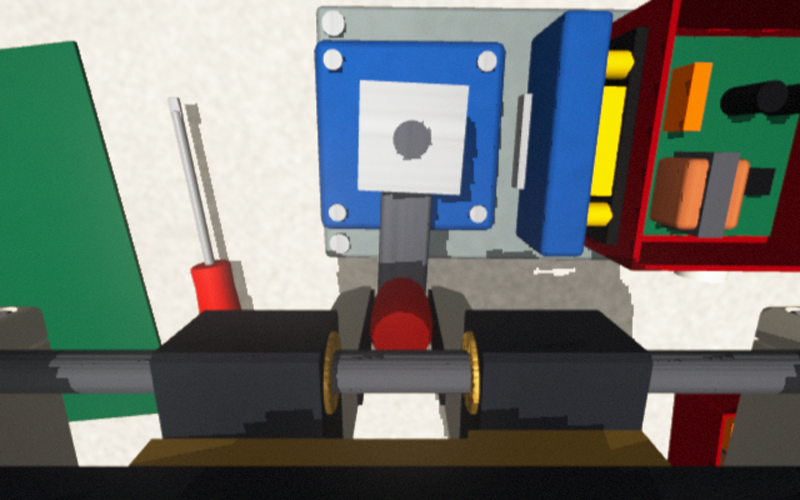

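At 633° the pad is in about 3–4 mm, pushing the housing. I'll do another half turn, then check.

Request:
drive_tool:
  steps: "0.07 -0.3 0 0 0 0 15;0.2 -0.57 0 0 0 0 15;0.4 -0.8 0 0 0 0 15;0.65 -0.98 0 0 0 0 15;0.93 -1.08 0 0 0 0 15;1.23 -1.1 0 0 0 0 15;1.53 -1.05 0 0 0 0 15;1.8 -0.91 0 0 0 0 15;2.03 -0.72 0 0 0 0 15;2.2 -0.46 0 0 0 0 15;2.3 -0.18 0 0 0 0 15;2.32 0.12 0 0 0 0 15"

```text
time: 21.08
eef_pos: [0.6111, -0.0187, 0.1172]
tool_rot: [[0.994, -0.107, -0.001], [-0.107, -0.994, 0.0], [-0.001, -0.0, -1.0]]
force: [-3.7, 3.4, 4.6]
gripper_width: 0.0236
```

```bash
python3 arc.py 60 6
python3 - <<'E'
from h import *
im,d=snapshot('wrist'); save('w10',im,1.25)
im,d=snapshot('top'); save('t10',im[150:250,350:500],5)
im,d=snapshot('scene'); save('s10',im[130:230,180:320],5)
E
```

```text
a0 -10.255707161274225 r 0.06969165787791493 t 21.075 F [-3.7  3.4  4.6] w 0.02363063116731804 z 0.117161914634151
-0.03 0.20 -0.01 0 0 0 15;-0.09 0.39 -0.01 0 0 0 15;-0.19 0.57 -0.01 0 0 0 15;-0.32 0.73 -0.01 0 0 0 15;-0.47 0.86 -0.01 0 0 0 15;-0.65 0.97 -0.01 0 0 0 15
```

View pics/t10.png

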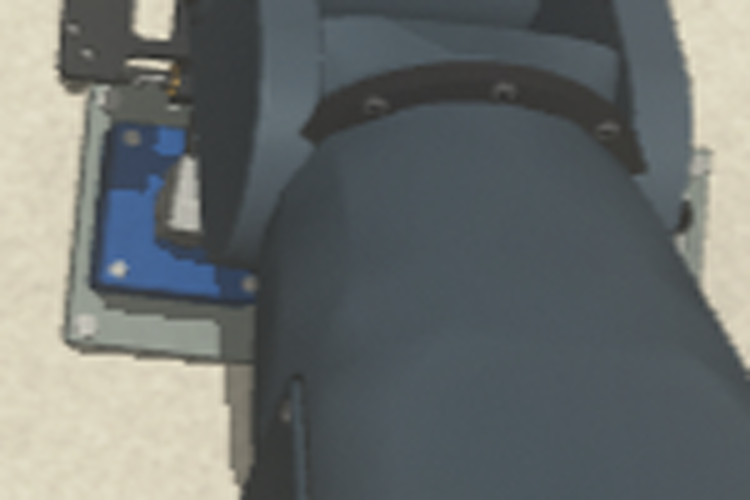

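View pics/s10.png

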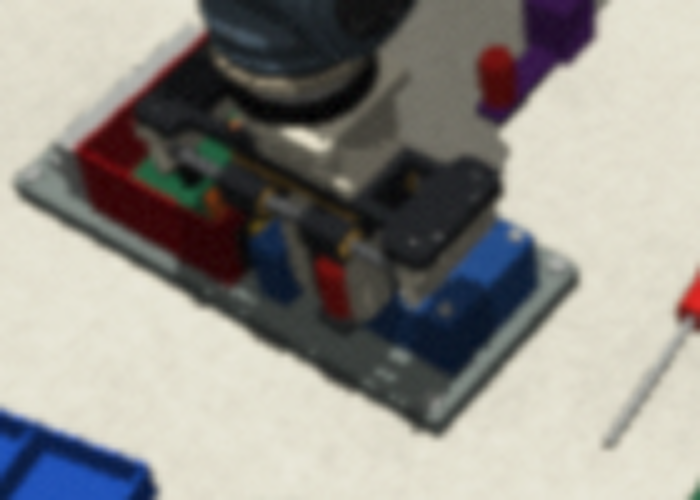

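The views are blocked here and the count puts the pad at about 7 mm in. I'll release, lift and look from above.

Request:
drive_tool:
  steps: "0 0 0 0 0 0 35;0 0 0 0 0 0 45;0 0 0 0 0 0 45;0 0 -0.5 0 0 0 45;0 0 -1.3 0 0 0 45;-1 0 -1.8 0 0 0 45;-2 0 -1.8 0 0 0 45;-2.2 0 -1.8 0 0 0 45;-2.2 0 -1.8 0 0 0 45;-2.2 0 -1.8 0 0 0 45"

```text
time: 22.48
eef_pos: [0.4814, -0.004, 0.2253]
tool_rot: [[0.994, -0.107, 0.001], [-0.107, -0.994, -0.0], [0.001, 0.0, -1.0]]
force: [0.4, 0.1, -0.0]
gripper_width: 0.045
```

Run:
```python
from h import *
s=env.sense(); im,d=snapshot('wrist'); save('w11',im,1.25); np.savez('w11.npz',im=im,d=d,pos=s['eef_pos'],rot=s['tool_rot'])
print(s['time'],s['eef_pos'])
a=np.radians(-6.1); ex=np.array([np.cos(a),np.sin(a)]); ey=np.array([-np.sin(a),np.cos(a)])
o=np.array([.5425,-.0055])
P=pts('wrist',d,s); q=P.reshape(-1,3); q=q[~np.isnan(q[:,0])]
S=(q[:,:2]-o)@ey; W=(q[:,:2]-o)@ex
for lo in np.arange(-.245,-.06,.002):
    m=(S>=lo)&(S<lo+.002)&(abs(W)<.04)&(q[:,2]>.01)
    if m.sum()>5 and (lo<-.19 or lo>-.125): print(round(lo*1000),m.sum(),np.round(np.percentile(q[m,2],[10,50,90])*1000).astype(int))
def cr(zz,res=.0004,s0=-.26,s1=.04,w=.08):
    K,T=c2w('wrist',s); SS,WW=np.meshgrid(np.arange(s1,s0,-res),np.arange(w,-w,-res))
    xy=o+SS[...,None]*ey+WW[...,None]*ex
    pw=np.concatenate([xy,np.full(SS.shape+(1,),zz),np.ones(SS.shape+(1,))],-1); c=pw@np.linalg.inv(T).T
    return cv2.remap(im,(K[0,0]*c[...,0]/-c[...,2]+K[0,2]).astype(np.float32),(K[1,1]*c[...,1]/c[...,2]+K[1,2]).astype(np.float32),cv2.INTER_CUBIC)
save('c11',cr(.060))
```

```text
22.475 [ 0.48141343 -0.00395114  0.22533815]
-241 87 [67 68 68]
-239 186 [67 68 69]
-237 203 [67 68 69]
-235 200 [67 68 69]
-233 203 [67 68 69]
-231 192 [67 68 69]
-229 205 [67 68 69]
-227 175 [68 68 69]
-225 12 [69 69 69]
-223 15 [73 73 74]
-221 196 [52 74 75]
-219 2839 [31 53 72]
-217 419 [25 45 70]
-215 43 [25 26 26]
-207 54 [38 39 40]
-205 137 [38 39 40]
-203 132 [38 39 40]
-201 135 [38 39 40]
-199 134 [38 39 40]
-197 142 [38 39 61]
-195 163 [38 40 61]
-193 165 [38 40 61]
-191 189 [38 40 61]
-115 73 [73 74 75]
-113 346 [63 74 75]
-111 562 [60 65 73]
-109 195 [59 60 61]
-107 229 [58 60 61]
-105 267 [44 58 60]
-103 167 [57 58 60]
-101 179 [57 58 60]
-99 169 [57 58 60]
-97 77 [57 59 60]
-95 93 [64 65 66]
-93 188 [65 66 67]
-91 211 [65 66 67]
-89 239 [ 65  66 286]
-87 249 [ 65  66 286]
-85 1039 [ 66 286 291]
-83 438 [ 66 285 292]
-81 223 [ 65  66 295]
-79 320 [ 65  67 299]
-77 498 [ 66 298 300]
-75 675 [ 43  66 300]
-73 1049 [ 30  54 300]
-71 464 [ 19 299 301]
-69 549 [ 18 296 301]
-67 450 [ 18 299 301]
-65 426 [ 18 299 301]
-63 311 [ 18 300 316]
-61 338 [ 18 316 319]
```

View pics/w11.png

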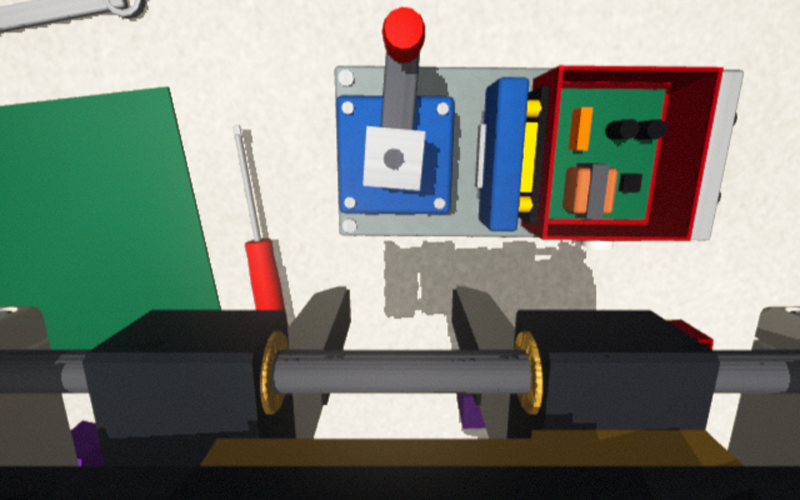

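View pics/c11.png

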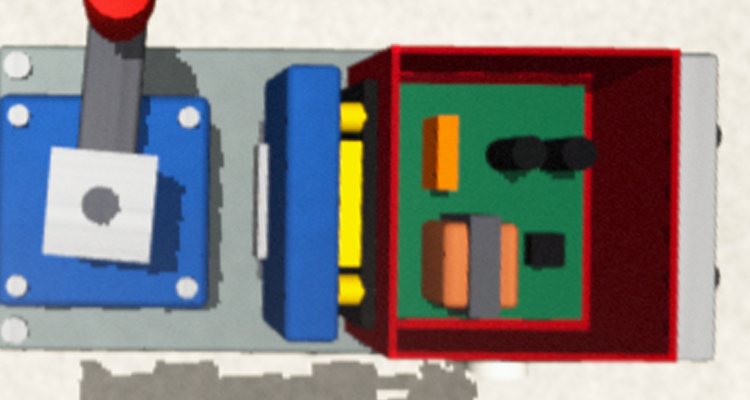

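The housing is against the fence. The jaw front is at -95.5 mm and the pad face at about -111 mm, so the pad is about 6.5 mm in. The visible guide length agrees, at about 6.7 mm. One last check of the crank's seat, then I'll hand in.

Run:
```python
from h import *
w=np.load('w11.npz'); st=dict(eef_pos=w['pos'],tool_rot=w['rot'])
P=pts('wrist',w['d'],st); Z=P[...,2]
r=np.hypot(P[...,0]-.5425,P[...,1]+.006)
t=(r<.03)&(Z>.117)&(Z<.13); q=P[t]; c=cv2.minAreaRect((q[:,:2]*1e4).astype(np.float32)); print('hub',len(q),q.mean(0),c)
A=np.c_[q[:,:2]-q[:,:2].mean(0),np.ones(len(q))]; print('tilt',np.linalg.lstsq(A,q[:,2],rcond=None)[0])
hz=(P[...,1]<-.11)&(P[...,1]>-.24)&(Z>.07)&(Z<.08)
q=P[hz];A=np.c_[q[:,:2]-q[:,:2].mean(0),np.ones(len(q))]; print('rim tilt',np.linalg.lstsq(A,q[:,2],rcond=None)[0])
```

```text
hub 2179 [ 0.54282507 -0.0065415   0.1222009 ] ((5425.63427734375, -65.35160827636719), (340.0054626464844, 339.7410888671875), 78.90581512451172)
tilt [-0.00386293 -0.00117305  0.1222009 ]
rim tilt [0.00199436 0.00329054 0.07353641]
```

Run:
```python
from h import *
print(env.sign_off())
```

```text
the job is handed in; nothing more can be done
None
```

I fitted the grey crank onto the square shaft down to its collar, then carried the knob clockwise through about 814° (2.26 turns). I released it, backed the arm off and handed the job in at about 22.5 s of the 69 s allowed. The hand-in reports no verdict.

Last checks, all from the wrist camera:
- **Crank:** the hub sits within about 1 mm of the shaft axis, level to 0.004 rad. Its top reads 0.122 m, or about 0.124 m once the camera's usual -2 mm height offset is allowed for, which is the seated height.
- **Housing:** it lies flat to within 0.004 rad and rests against the fence. That contact is inferred from the picture and from the pad being in further than the 4.5 mm that pushing alone gives. The force itself can't be read.
- **Pad:** it is about 6.5 mm in, both from the face positions and from the visible length of the guides, with roughly ±1.5 mm of uncertainty. That is slightly under half-way but inside the 3–13 mm range.
- **Jaw travel:** the one disagreement. The jaw appears to have moved about 28 mm, against about 26.7 mm from counting turns. That is within measuring error.
- **Bystanders:** I never drove into any of them and felt no unexpected forces, but I didn't re-measure their positions at the end.

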